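# Hold the band sealer's guard open for a band change

### The job

The band sealer is switched off and cold, and a fitter is about to change its sealing band, but the hinged steel guard over it does not stay up by itself. First take the carton of chocolates that was left on the guard, gripping it lightly (no more than 50 N), and set it down gently, flat in the white packing tray. Then raise the guard by its handle, without ever letting it drop, and finish while holding it still at 60 degrees open with the handle in the gripper; disturb nothing else.

Things in the scene. Friction and masses are not known exactly. Their poses are not given: they have to be found in the camera images.
- sealer: Bench-top band sealer, stainless, fixed, 450 x 600 x 210 mm. Origin: bench under its middle; x to its back (away from robot), y along its length (robot's left), z up. In its frame (mm): green conveyor x -200 to -40, top z 105; control housing y 140 to 285, x 20 to 190, top z 210; the guard covers y -210 to 130.
- guard_hinge (a point): Middle of the guard's hinge line, fixed, at sealer x 130, y -40, z 200 mm. The line runs along the sealer's y at the guard's back edge. The guard is a folded steel cover 340 mm long, about 0.6 kg: when shut, a level top, upper face 2 mm above the hinge line, reaching 130 mm forward, then a skirt down to 50 mm below the line.
- guard (a joint): Opening angle of the guard, rad: 0 shut, growing as its front edge (towards the robot) swings up and back; 60 degrees = 1.047; stop at 1.45. No spring, hardly any friction: let go, it falls shut from any angle. About 2.4 to 3.6 N up at the handle lifts it.
- handle (a point): The guard's handle, turns with the guard: round steel bar 10 mm thick, 110 mm long, along the sealer's y, a leg at each end to the guard's skirt, 35 mm free gap behind it. This point: middle of the bar. From guard_hinge it lies 170 mm forward and 18 mm below (shut), so it moves on a 171 mm radius about the hinge line. The bar can turn between the fingers: the gripper need not tilt with the guard.
- carton: Rigid card carton of chocolates, brown with a pale sleeve, 60 (x) x 110 (y) x 45 (z) mm, about 0.2 kg, lying flat on top of the guard and not over its edges. Origin: centre of its underside; y along its length, z up. Its card crushes if the fingers press on it with more than about 50 N from each side.
- tray: White open packing tray, fixed on the bench to the right of the sealer, 240 (x) x 175 (y) x 35 (z) mm outside, walls and floor 4 mm. Origin: centre of its underside. Empty.
- labeller: Bystander: dark hand-held labeller lying on its side on the left end of the conveyor, about 120 x 220 x 50 mm. Leave it alone. Origin: underside, near its middle.
- label_roll: Bystander: roll of paper labels lying on the bench, 90 mm across, 32 mm high. Leave it alone. Origin: centre of its underside.
- jar: Bystander: closed amber glass jar, 76 mm across, 100 mm high. Leave it alone. Origin: centre of its underside.

How it is judged:
By the outcome, as a careful person would: the job done as asked, in the order asked, and still so for the second after the job is handed in, while the arm keeps its last pose, push and grip.
It also fails if it takes over 61 s, if anything falls off the work surface, if the arm or the gripper's body presses on something with over 40 N, if the wrist force passes 120 N, or if a joint passes its speed limit or range.

### The arm

A 6-joint arm with a two-finger parallel gripper is mounted at the origin on the work surface. World frame = base frame: x ahead of the robot, y to its left, z up, the work surface at z = 0. Lengths are in m, angles in degrees, forces in N, time in s.
With the tool pointing down it reaches from about 0.4 to 0.825 m from the base axis. Payload 7 kg.
Tool frame: the origin (TCP) lies between the finger pads; the fingertips stand 25 mm ahead of it and the grasp point (between the pads) lies 6 mm ahead of it; z points along the fingers, y is the line along which they close (so a half turn about z gives the same grasp; the last joint's range is limited). The gripper opens to 88 mm and grips with 3 to 60 N. Pads are 19 mm wide; open, the fingers measure 130 mm over their backs; the gripper's body (78 mm by 193 mm) begins 47 mm behind the grasp point.
Start: joints at [88.127, 20.546, 0.682, 0, -70.136, -16.507], TCP at [0.213, 0.641, 0.252] pointing down, gripper open.
Joint ranges: [-176.03, 176.03], [-82.01, 121.73], [-58.28, 71.71], [-173.87, 95.51], [-174.79, -0.11], [-173.66, 173.66]. Speed limits (degrees/s): [136.94, 136.94, 172.46, 180, 180, 180].

### API

Orientations are given as [roll, pitch, yaw] about the fixed x, y, z axes, in that order (R = Rz(yaw) Ry(pitch) Rx(roll)).
In Python, from plant import ctrl gives the robot as it stands.
- The arm moves only by the tool drive_effector, called after "Emit:" as a command line: name --argument value ..., lists and objects as JSON in quotes. Schema: {"type":"object","properties":{"rows":{"type":"array","items":{"type":"number"},"minItems":5,"maxItems":40},"only":{"type":"string"},"quiet":{"type":"boolean"},"lines":{"type":"string"}},"required":["rows"],"additionalProperties":false}. rows is one flat list of numbers that holds 1 to 8 rows one after another, with no inner brackets; each row has 5 numbers: dx, dy, dz in units of 50 mm, then a turn about the tool's z in degrees, then the finger opening in m; each row is the pose to reach, as a shift and turn from the pose commanded when the call began, along the tool's axes at that moment; what a row does not reach only later rows make up. A row lasts 1/8 s, in which the tool goes at most 0.0625 m and 10.7 degrees, less where a joint would pass 70% of its speed; a pose out of reach is approached as far as the arm can. The fingers move at their own pace and stop on an object; the grip force is fixed at half the most. Time passes only in rows, so rows that do not move let the fingers close. The tool returns the time, the measured TCP pose, the force, the opening and the grip force at its end. only (a regular expression) keeps the lines of the reply that match it, lines (a string "A,B") keeps lines A to B, and quiet returns only ok. Input that does not fit is refused with a message, and nothing moves.
- ctrl.get_obs(): the state, without advancing time (a new reading comes with each control period).
- ctrl.snapshot(name): name is "side" or "top" or "wrist"; returns a dict with "frame" (400x640x3 uint8, red, green, blue), "z_map" (400x640 float32, m along the optical axis (not along the pixel's ray), 0 where there is no reading), "fovy" (degrees; the focal length in pixels is half the picture's height over the tangent of half this angle, whatever the lens; pixels are square), "cx", "cy" (the principal point, pixels), "k1" (the pictures are not rectified: a ray, as slopes to the right and down, at radius r is drawn at 1 + k1 r^2 times it, then the intrinsics apply), "R" (3x3) and "t" (3): a world point X has camera coordinates R X + t; the wrist camera has in their place "T_tool_cam" (4x4, takes a point from camera to tool coordinates, whose origin is the TCP and whose axes are the flange's). Camera axes: x right, y down, z forward; pixel columns grow to the right and rows downward; lengths in m; the calibration is good to about 2 mm. A picture is of the moment at which its call begins: read the wrist's pose just before it.
- ctrl.close_job(): hands the job in; it is judged then, once.
The state is a dict: "clock": time; "joint_pos": joint angles; "qvel": joint speeds; "tau": joint torques, N m; "tool_pos": TCP position; "orientation": TCP orientation; "force": force on the tool from outside, world axes, zero at the start; "moment": the same for the moment, N m; "opening": finger opening in m; "gripper_force": force on a finger pad.
Only numpy, scipy, OpenCV 4.12 (cv2) and the standard library are available. Lean on these libraries where they do the work, as an engineer would, in place of code of your own. Each camera call takes 0.05 s, during which the arm holds its last target. There are 200 camera calls.

## Working session

There is one attempt and no reset: what is moved stays moved. The work goes in short steps, Python scripts to look and compute and a tool call to move; the robot and the scene stay as the last step left them, time stands still between calls to the robot, and variables do not carry over. Pictures are saved under pics/ and viewed, at most 10 in all, crops included, and the job is handed in when it is done.

```bash
ls; mkdir -p pics
```

Run:
```python
from plant import ctrl
import cv2,numpy as np,pickle
o=ctrl.get_obs();print(o)
for n in("side","top"):
    s=ctrl.snapshot(n);pickle.dump(s,open(n+".pkl","wb"))
    cv2.imwrite(f"pics/{n}0.png",s["frame"][:,:,::-1]);print(n,{k:v for k,v in s.items() if k not in("frame","z_map")}, (s["z_map"]>0).mean())
```

```text
pics
plant.py
{'clock': 0.0, 'joint_pos': array([ 8.81270851e+01,  2.05916628e+01,  6.35874290e-01, -1.90392653e-02,
       -7.01353799e+01, -1.65070062e+01]), 'qvel': array([-0.01824396,  0.06464767,  0.08710884,  0.08357722, -0.0851525 ,
       -0.10590572]), 'tau': array([-1.12643229e-03, -5.82722211e+01,  2.93062431e+01,  6.99694186e+00,
        7.00664241e-03, -1.47305182e-04]), 'tool_pos': array([0.21272532, 0.64015576, 0.25063943]), 'orientation': array([ 1.79907503e+02, -8.74569411e-03, -1.83863979e+01]), 'force': array([ 0.06965943, -0.09571603,  0.50383457]), 'moment': array([ 0.03531547, -0.03000045, -0.01101033]), 'gripper_force': 0.0, 'opening': 0.08773149968366445}
side {'fovy': 48.119565151629416, 'cx': 314.96815548196446, 'cy': 192.34935241487005, 'k1': -0.13074280164651075, 'R': array([[-0.93247271, -0.36099648,  0.01327358],
       [-0.2748512 ,  0.68515209, -0.67455424],
       [ 0.23441729, -0.63265168, -0.73810594]]), 't': array([0.52783163, 0.28472375, 1.25027797])} 0.9960078125
top {'fovy': 56.509655849472146, 'cx': 318.6422396919345, 'cy': 204.73786689972428, 'k1': -0.006854367820803358, 'R': array([[ 0.01220105, -0.99922118,  0.03752558],
       [-0.98422751, -0.01862478, -0.17592421],
       [ 0.17648611, -0.03478725, -0.98368821]]), 't': array([-0.04950817,  0.61059665,  1.0684644 ])} 0.9959609375
```
View pics/top0.png

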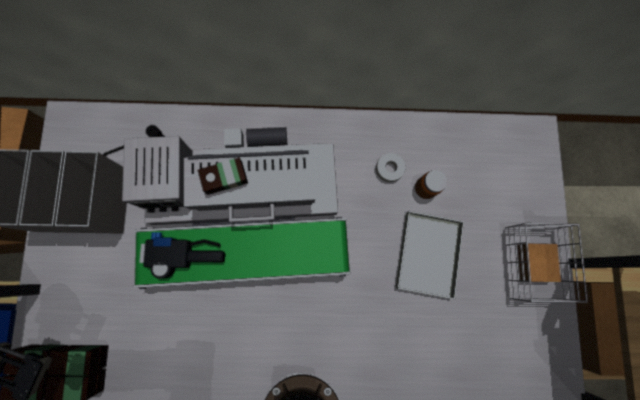

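View pics/side0.png

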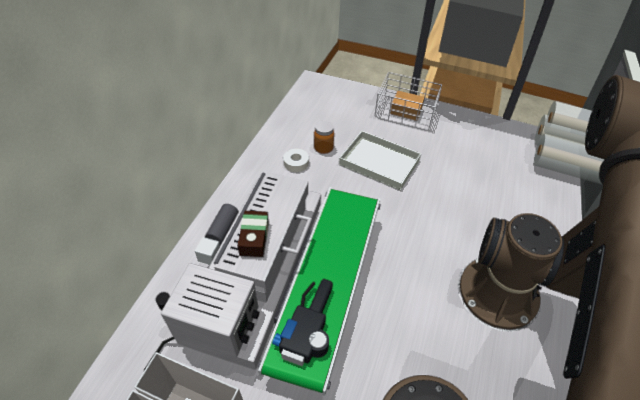

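The top view shows the carton at about (222,175), the handle bar at (251,214), the tray centred at (430,256), and the conveyor spanning columns 135-349. The jar (430,185) and label roll (390,167) are to the right of the guard, and the labeller is at (180,250). The side view agrees. Next I'll measure them.

Create h.py:
```python
import numpy as np,cv2,pickle
def ray(s,uv):
    f=200/np.tan(np.radians(s["fovy"]/2));K=np.array([[f,0,s["cx"]],[0,f,s["cy"]],[0,0,1]])
    p=cv2.undistortPoints(np.array(uv,float).reshape(-1,1,2),K,np.array([s["k1"],0,0,0.]))[:,0]
    return np.c_[p,np.ones(len(p))]
def plane(s,uv,z):
    R,t=s["R"],s["t"];C=-R.T@t;d=ray(s,uv)@R
    return C+d*((z-C[2])/d[:,2])[:,None]
def cloud(s):
    u,v=np.meshgrid(np.arange(640),np.arange(400));uv=np.c_[u.ravel(),v.ravel()]
    c=ray(s,uv)*s["z_map"].reshape(-1,1)
    return ((c-s["t"])@s["R"]).reshape(400,640,3)
```

Run:
```python
from h import *
s=pickle.load(open("top.pkl","rb"));P=cloud(s);np.set_printoptions(precision=4,suppress=True)
hsv=cv2.cvtColor(s["frame"],cv2.COLOR_RGB2HSV)
def box(m,name,z):
    c=max(cv2.findContours(m.astype(np.uint8),0,2)[0],key=cv2.contourArea)[:,0]
    w=plane(s,c,z)[:,:2].astype(np.float32);r=cv2.minAreaRect(w);print(name,r, "n",len(c));return r
H,S,V=hsv[...,0],hsv[...,1],hsv[...,2]
g=(H>50)&(H<70)&(S>180)&(V>60); box(cv2.morphologyEx(g.astype(np.uint8),3,np.ones((45,45))),"conveyor",.105)
for n,(u,v) in dict(carton=(222,172),guardtop=(270,190),bench=(330,330),trayfloor=(430,256),jar=(434,180),roll=(380,160),conv=(300,250),handle=(251,206),housing=(150,180),lab=(180,250)).items(): print(n,np.median(P[v-1:v+2,u-1:u+2].reshape(-1,3),axis=0))
Z=P[...,2]
car=np.zeros_like(Z,bool);car[145:205,185:260]=(Z[145:205,185:260]>.225);box(car,"carton",.247)
p=P[car];print("carton top z",np.median(p[:,2]),len(p),"rect cloud",cv2.minAreaRect(p[p[:,2]>.24][:,:2].astype(np.float32)))
gt=np.zeros_like(Z,bool);gt[:230,185:345]=abs(Z[:230,185:345]-.202)<.012
p=P[gt];print("guard top",cv2.minAreaRect(p[:,:2].astype(np.float32)),len(p))
tr=np.zeros_like(Z,bool);tr[200:310,385:475]=(Z[200:310,385:475]>.02);box(tr,"tray",.035)
```

Run:
```python
from h import *
import cv2
s=pickle.load(open("top.pkl","rb"))
a=cv2.resize(s["frame"][130:235,125:345,::-1],None,fx=3.6,fy=3.6,interpolation=cv2.INTER_CUBIC);a=cv2.convertScaleAbs(a,alpha=1.5);cv2.imwrite("pics/crop.png",a)
```

```text
conveyor ((0.4574429392814636, 0.279421329498291), (0.13745422661304474, 0.3709629774093628), 4.253140449523926) n 50
carton [0.6558 0.2103 0.2477]
guardtop [0.6221 0.0934 0.2012]
bench [ 0.2406 -0.0807 -0.0001]
trayfloor [ 0.4646 -0.3913  0.0027]
jar [ 0.6845 -0.3809  0.0993]
roll [ 0.7633 -0.2337  0.0315]
conv [0.4718 0.0127 0.105 ]
handle [0.5935 0.154  0.1123]
housing [0.6402 0.4022 0.2114]
lab [0.4646 0.3313 0.1508]
carton ((0.6490378975868225, 0.2115119844675064), (0.06703363358974457, 0.1110672801733017), 17.988426208496094) n 80
carton top z 0.24671853131180516 1157 rect cloud ((0.5345302820205688, 0.14215417206287384), (0.3560696542263031, 0.11909009516239166), 31.163713455200195)
guard top ((0.6366726756095886, 0.14742252230644226), (0.1826162040233612, 0.33702611923217773), 4.221988201141357) 5348
tray ((0.4708036184310913, -0.3820973336696625), (0.1798601895570755, 0.24081619083881378), 80.20541381835938) n 102
```

View pics/crop.png

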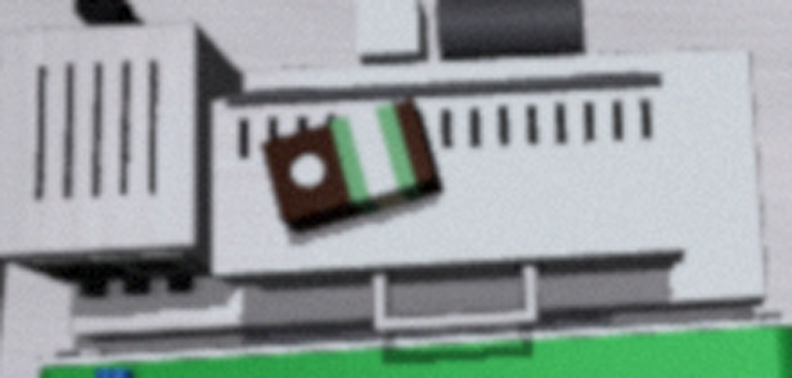

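Run:
```python
from h import *
s=pickle.load(open("top.pkl","rb"));P=cloud(s);np.set_printoptions(precision=4,suppress=True);Z=P[...,2]
m=np.zeros_like(Z,bool);m[145:205,185:260]=abs(Z[145:205,185:260]-.247)<.006
c=max(cv2.findContours(m.astype(np.uint8),0,2)[0],key=cv2.contourArea)[:,0]
print("carton",cv2.minAreaRect(plane(s,c,.247)[:,:2].astype(np.float32)))
q=lambda l:[[125+a/3.6-.4,130+b/3.6-.4] for a,b in l]
print("guard front edge",plane(s,q([(215,275),(683,252)]),.202))
print("guard back edge",plane(s,q([(228,100),(660,80)]),.202))
h=np.zeros_like(Z,bool);h[200:230,225:280]=abs(Z[200:230,225:280]-.184)<.008
print("bar pix",plane(s,q([(380,322),(535,316)]),.182), h.sum())
v,u=np.nonzero(h)
for r in np.unique(v): k=v==r; print(r,u[k].min(),u[k].max(),k.sum(),np.median(P[r,u[k]],axis=0))
# side view independent check
t=pickle.load(open("side.pkl","rb"));Q=cloud(t);z=Q[...,2]
m=(abs(z-.247)<.005)&(Q[...,0]>.55)&(Q[...,0]<.75)&(abs(Q[...,1]-.21)<.09)
print("side carton",m.sum(),cv2.minAreaRect(Q[m][:,:2].astype(np.float32)))
m=(abs(z-.184)<.006)&(Q[...,0]>.45)&(Q[...,0]<.58)&(abs(Q[...,1]-.15)<.12)
print("side bar",m.sum(),cv2.minAreaRect(Q[m][:,:2].astype(np.float32)) if m.any() else 0)
for nm,S in(("top",P),("side",Q)):
  m=(abs(S[...,2]-.202)<.004)&(S[...,0]>.5)&(S[...,0]<.8)&(abs(S[...,1]-.15)<.2)
  pts=S[m][:,:2]; print(nm,m.sum(),cv2.minAreaRect(pts.astype(np.float32)))
```

```text
carton ((0.6507366299629211, 0.21260356903076172), (0.06311997771263123, 0.11003793776035309), 17.999258041381836)
guard front edge [[ 0.5751  0.3123  0.202 ]
 [ 0.5984 -0.0233  0.202 ]]
guard back edge [[ 0.7056  0.3127  0.202 ]
 [ 0.7286 -0.0043  0.202 ]]
bar pix [[0.5459 0.197  0.182 ]
 [0.5523 0.0843 0.182 ]] 335
202 266 279 11 [0.5926 0.083  0.1876]
203 245 275 28 [0.5897 0.1193 0.1852]
204 225 273 26 [0.5865 0.1692 0.1835]
205 225 273 12 [0.5824 0.1937 0.1891]
206 226 273 11 [0.5811 0.1959 0.184 ]
207 228 273 8 [0.5781 0.1447 0.1859]
208 228 273 8 [0.5758 0.1448 0.1858]
209 228 273 8 [0.573  0.1443 0.1856]
210 228 273 8 [0.5704 0.1443 0.1857]
211 228 273 8 [0.5678 0.1445 0.1859]
212 228 273 8 [0.5651 0.1444 0.187 ]
213 228 273 8 [0.5624 0.1438 0.1855]
214 228 273 8 [0.5598 0.1439 0.1846]
215 228 272 6 [0.5565 0.1957 0.1855]
216 229 273 15 [0.5552 0.1057 0.184 ]
217 229 273 35 [0.552  0.129  0.1852]
218 229 273 45 [0.549  0.1422 0.186 ]
219 229 272 44 [0.5464 0.1435 0.1857]
220 229 256 28 [0.5435 0.1642 0.1853]
221 229 238 10 [0.5405 0.1874 0.1836]
side carton 929 ((0.6482316851615906, 0.2141338288784027), (0.061718929558992386, 0.11226895451545715), 18.30308723449707)
side bar 258 ((0.5583341121673584, 0.1765185445547104), (0.1841079592704773, 0.043093241751194), 89.84829711914062)
top 5107 ((0.6694504022598267, 0.16265416145324707), (0.18555179238319397, 0.3688051402568817), 0.5723975300788879)
side 3990 ((0.6515074968338013, 0.16392019391059875), (0.1573908030986786, 0.37270891666412354), 0.2773032486438751)
```

Measurements, with top and side views agreeing:

| Item | Position (m) | Yaw |
|---|---|---|
| Carton | (0.6495, 0.213), underside z 0.202 | 18° |
| Sealer | n/a | 4.2° |
| Handle bar | (0.549, 0.1415, 0.182) | n/a |
| Hinge | (0.7185, 0.154, 0.200) | n/a |
| Tray | (0.471, -0.382) | -9.8° |

The hinge point matches both the guard edge and the handle.

Add to h.py:
```python
def go(*targets):  # each x,y,z,yaw -> shift in tool axes, turn
    from plant import ctrl
    from scipy.spatial.transform import Rotation as Ro
    o=ctrl.get_obs();R=Ro.from_euler("xyz",o["orientation"],degrees=True).as_matrix()
    print(round(o["clock"],2),o["tool_pos"].round(4),o["orientation"].round(2),"q",o["joint_pos"].round(0),"F",o["force"].round(1),o["opening"].round(4),round(o["gripper_force"],1))
    for t in targets: print((R.T@(np.array(t[:3])-o["tool_pos"])).round(4),round(o["orientation"][2]-t[3],2))
```

```bash
python3 -c "
from h import *
go((.6495,.213,.31,-72))"
```

```text
Traceback (most recent call last):
  File "h.py", line 17, in go
    print(round(o["clock"],2),o["tool_pos"].round(4),o["orientation"].round(2),"q",o["joint_pos"].round(0),"F",o["force"].round(1),o["opening"].round(4),round(o["gripper_force"],1))
                                                                                                                                   ^^^^^^^^^^^^^^^^^^
AttributeError: 'float' object has no attribute 'round'
```

```bash
sed -i 's/o\["opening"\].round(4)/round(o["opening"],4)/' h.py
python3 -c "
from h import *
go((.6495,.213,.31,-72))"
```

```text
0.1 [0.2128 0.6402 0.2507] [ 1.7991e+02 -1.0000e-02 -1.8390e+01] q [ 88.  21.   1.  -0. -70. -17.] F [ 0.6 -0.7 -0.3] 0.0877 0.0
[ 0.5492  0.2677 -0.0588] 53.61
```

Units first: shifts go in units of 50 mm. So 0.385 m is 7.7, 0.33 m is 6.6.

Emit:
drive_effector --rows '[0,0,-1.16,0,0.088,1.1,0.54,-1.16,6,0.088,2.2,1.08,-1.16,13,0.088,3.3,1.6,-1.16,20,0.088,4.4,2.14,-1.16,27,0.088,5.5,2.68,-1.16,34,0.088,6.6,3.2,-1.16,41,0.088,7.7,3.74,-1.16,48,0.088]'

```text
clock: 1.1
tool_pos: [0.5203, 0.3401, 0.3093]
orientation: [180.0, -0.0, -66.6]
force: [-0.6, 0.9, -0.2]
opening: 0.0874
gripper_force: 0.0
```

```bash
python3 -c "
from h import *
go((.6495,.213,.31,-72))"
```

```text
1.1 [0.5203 0.3401 0.3093] [179.98  -0.   -66.59] q [ 51.  14.  -1.  -0. -75. -28.] F [-0.6  0.9 -0.2] 0.0874 0.0
[ 0.168  -0.0681 -0.0007] 5.41
```

Emit:
drive_effector --rows '[1.12,-0.46,0,2,0.088,2.24,-0.9,0,4,0.088,3.36,-1.36,0,5.4,0.088,3.36,-1.36,0,5.4,0.088]'

```text
clock: 1.6
tool_pos: [0.6509, 0.2114, 0.3079]
orientation: [179.9, -0.1, -72.1]
force: [-0.1, 0.9, 0.1]
opening: 0.0875
gripper_force: 0.0
```

Run:
```python
from h import *
from plant import ctrl
go((.6495,.213,.233,-72))
s=ctrl.snapshot("wrist");pickle.dump(s,open("w1.pkl","wb"));cv2.imwrite("pics/w1.png",s["frame"][:,:,::-1]);print(s["T_tool_cam"].round(3))
```

```text
1.6 [0.6509 0.2114 0.3079] [ 1.7987e+02 -5.0000e-02 -7.2080e+01] q [ 34.  20.   7.   0. -77. -16.] F [-0.1  0.9  0.1] 0.0875 0.0
[-0.002   0.0007  0.0749] -0.08
[[ 0.    -0.957 -0.289  0.079]
 [ 1.     0.    -0.     0.001]
 [ 0.    -0.289  0.957 -0.134]
 [ 0.     0.     0.     1.   ]]
```

View pics/w1.png

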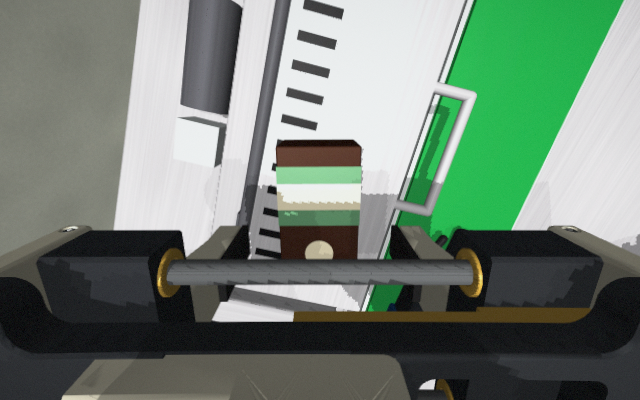

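The wrist view shows the carton square to the fingers and centred at column 319 (277-361), so I'll descend and grip. I'll also take a wrist-camera reading of the bar.

Scaled: 0.075 m is 1.5, 0.065 m is 1.3.

Emit:
drive_effector --rows '[-0.04,0.02,0.8,0,0.088,-0.04,0.02,1.3,0,0.088,-0.04,0.02,1.5,0,0.088,-0.04,0.02,1.5,0,0.088,-0.04,0.02,1.5,0,0.04,-0.04,0.02,1.5,0,0.04,-0.04,0.02,1.5,0,0.04,-0.04,0.02,1.5,0,0.04]'

```text
clock: 2.65
tool_pos: [0.6478, 0.2168, 0.2353]
orientation: [-179.9, 0.0, -71.8]
force: [1.6, -0.1, 2.6]
opening: 0.06
gripper_force: 30.0
```

Run:
```python
from h import *
from scipy.spatial.transform import Rotation as Ro
go()
s=pickle.load(open("w1.pkl","rb"));M=s["T_tool_cam"]
R=Ro.from_euler("xyz",[179.87,-.05,-72.08],degrees=True).as_matrix()
u,v=np.meshgrid(np.arange(640),np.arange(400))
c=ray(s,np.c_[u.ravel(),v.ravel()])*s["z_map"].reshape(-1,1)
W=((c@M[:3,:3].T+M[:3,3])@R.T+[.6509,.2114,.3079])
b=W[(abs(W[:,2]-.186)<.006)&(W[:,0]<.565)&(W[:,0]>.5)&(abs(W[:,1]-.15)<.1)&(v.ravel()<220)]
print("bar wrist",len(b),cv2.minAreaRect(b[:,:2].astype(np.float32)),np.median(b,0),b[:,2].max())
g=W[(abs(W[:,2]-.202)<.006)&(v.ravel()<220)];print("guard z",np.median(g[:,2]),"front edge by y:",[(y,g[abs(g[:,1]-y)<.004,0].min().round(4)) for y in(0.05,.1,.15)])
```

```text
2.65 [0.6478 0.2168 0.2353] [-1.7991e+02  1.0000e-02 -7.1780e+01] q [ 35.  22.   0.   0. -69. -17.] F [ 1.6 -0.1  2.6] 0.06 30.0
bar wrist 1770 ((0.552161693572998, 0.1426054686307907), (0.025599800050258636, 0.12101228535175323), 0.009429187513887882) [0.55048012 0.13742098 0.18674685] 0.18946391264554374
guard z 0.2028116316198993 front edge by y: [(0.05, np.float64(0.5943)), (0.1, np.float64(0.5907)), (0.15, np.float64(0.5871))]
```

Gripped: opening 0.060, grip force 30 N. Lifting now.

Scaled: -0.08 m is -1.6, -0.05 m is -1.

Emit:
drive_effector --rows '[0,0,-0.3,0,0.04,0,0,-1,0,0.04,0,0,-1.6,0,0.04,0,0,-1.6,0,0.04]'

```text
clock: 3.15
tool_pos: [0.6482, 0.2168, 0.3184]
orientation: [-179.7, 0.0, -71.8]
force: [-0.6, 0.2, -1.5]
opening: 0.0597
gripper_force: 30.0
```

```bash
python3 -c "
from h import *
go((.471,-.382,.2,-99.8),(.471,-.382,.315,-99.8))"
```

```text
3.15 [0.6482 0.2168 0.3184] [-1.7971e+02  4.0000e-02 -7.1780e+01] q [ 35.  19.   8.   0. -78. -17.] F [-0.6  0.2 -1.5] 0.0597 30.0
[0.5135 0.3562 0.1162] 28.02
[0.5134 0.3556 0.0012] 28.02
```

Emit:
drive_effector --rows '[0.4,0.28,0,1,0.04,1.1,0.76,0,3,0.04,1.9,1.32,0,5,0.04,2.7,1.88,0,7.5,0.04,3.5,2.42,0,10,0.04,4.3,2.98,0,12,0.04,5.1,3.54,0,14,0.04,5.9,4.08,0,16,0.04]'

```text
clock: 4.15
tool_pos: [0.5438, -0.1294, 0.3139]
orientation: [179.9, 0.0, -87.9]
force: [0.6, 0.4, -1.4]
opening: 0.0599
gripper_force: 30.0
```

```bash
python3 -c "
from h import *
go((.471,-.382,.15,-99.8))"
```

```text
4.15 [ 0.5438 -0.1294  0.3139] [ 1.7991e+02  1.0000e-02 -8.7890e+01] q [  7.   8.  -8.  -0. -74.  -5.] F [ 0.6  0.4 -1.4] 0.0599 30.0
[0.2498 0.0818 0.164 ] 11.91
```

Scaled: 0.25 m is 5, 0.235 m is 4.7.

Emit:
drive_effector --rows '[0.8,0.26,0.3,2,0.04,1.6,0.52,0.8,4,0.04,2.4,0.78,1.3,6,0.04,3.2,1.04,1.8,8,0.04,4,1.3,2.4,10,0.04,4.7,1.54,3,11.5,0.04,5,1.64,3.28,11.9,0.04,5,1.64,3.28,11.9,0.04]'

```text
clock: 5.15
tool_pos: [0.4716, -0.3809, 0.149]
orientation: [179.8, 0.0, -99.8]
force: [-0.1, 0.4, -2.1]
opening: 0.0601
gripper_force: 30.0
```

```bash
python3 - <<'E'
from h import *
from plant import ctrl
go((.471,-.382,.0375,-99.8))
s=ctrl.snapshot("top");cv2.imwrite("pics/top2.png",s["frame"][:,:,::-1])
E
```

```text
5.15 [ 0.4716 -0.3809  0.149 ] [ 1.7981e+02  5.0000e-02 -9.9810e+01] q [-20.  19. -16.  -0. -55.  11.] F [-0.1  0.4 -2.1] 0.0601 30.0
[1.300e-03 1.000e-04 1.115e-01] -0.01
```

View pics/top2.png

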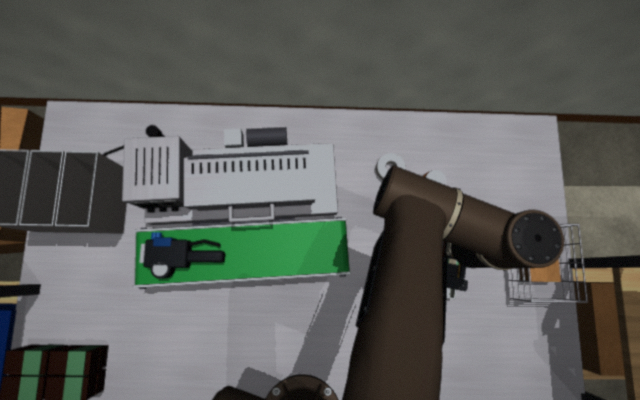

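The top view shows the guard cleared and the handle unchanged at (251,214), but the arm hides the tray. Before lowering I'll check how high the arm parts are near the jar (430,185) and basket (545,265).

Run:
```python
from h import *
from plant import ctrl
for n in("top","side"):
    s=ctrl.snapshot(n);P=cloud(s);a=pickle.load(open(n+".pkl","rb"));Q=cloud(a)
    ch=(abs(P[...,2]-Q[...,2])>.03)&(P[...,2]>.02)
    for nm,(x0,x1,y0,y1) in dict(jar=(.62,.75,-.45,-.3),basket=(.35,.6,-.85,-.6),all=(.2,.9,-.9,-.1)).items():
        m=ch&(P[...,0]>x0)&(P[...,0]<x1)&(P[...,1]>y0)&(P[...,1]<y1);p=P[m]
        print(n,nm,m.sum(),p[p[:,2].argsort()[:1]] if m.any() else "", np.percentile(p[:,2],[2,10,50]) if m.any() else "")
cv2.imwrite("pics/side2.png",s["frame"][:,:,::-1])
```

```text
top jar 1 [[ 0.69461829 -0.39089913  0.09655091]] [0.09655091 0.09655091 0.09655091]
top basket 13 [[ 0.42465158 -0.67352127  0.02873331]] [0.03281545 0.04728744 0.08199634]
top all 21461 [[ 0.42465158 -0.67352127  0.02873331]] [0.23222455 0.52504714 0.57399479]
side jar 2 [[ 0.69497205 -0.3522404   0.02914788]] [0.03016854 0.0342512  0.0546645 ]
side basket 0  
side all 6892 [[ 0.34590977 -0.38137112  0.02016574]] [0.14125087 0.2045454  0.52027458]
```

View pics/side2.png

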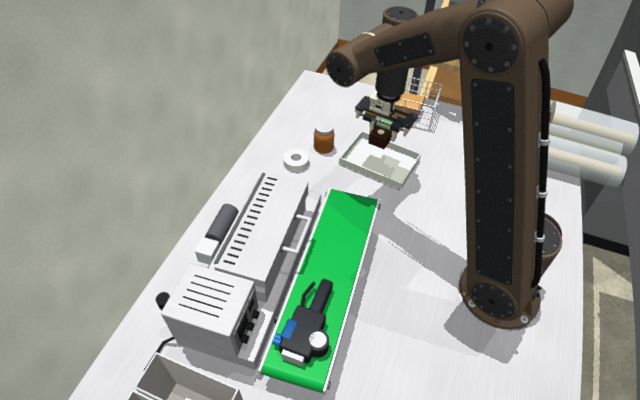

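The side view shows the carton above the tray at (380,133) with the arm links high and clear, so I'm lowering it.

Emit:
drive_effector --rows '[0.02,0,0.7,0,0.04,0.02,0,1.4,0,0.04,0.02,0,1.9,0,0.04,0.02,0,2.08,0,0.04,0.02,0,2.16,0,0.04,0.02,0,2.16,0,0.04]'

```text
clock: 6.05
tool_pos: [0.4741, -0.3814, 0.0435]
orientation: [-179.9, -0.0, -99.6]
force: [0.2, -0.8, -1.7]
opening: 0.0596
gripper_force: 30.0
```

```bash
python3 -c "
from h import *
go((.471,-.382,.0375,-99.8))"
```

```text
6.05 [ 0.4741 -0.3814  0.0435] [-1.7992e+02 -2.0000e-02 -9.9650e+01] q [-20.  26. -22.   0. -42.  11.] F [ 0.2 -0.8 -1.7] 0.0596 30.0
[0.0011 0.003  0.006 ] 0.15
```

Scaled: 0.002 m is 0.04, 0.001 m is 0.02.

Emit:
drive_effector --rows '[0,0,0.02,0,0.04,0,0,0.04,0,0.04,0,0,0.04,0,0.04]'

```text
clock: 6.42
tool_pos: [0.4733, -0.3815, 0.0408]
orientation: [-180.0, -0.0, -99.7]
force: [0.4, -1.0, -2.1]
opening: 0.0599
gripper_force: 30.0
```

Force -2 N means the carton's weight is still on the gripper, so I'll creep further down.

Emit:
drive_effector --rows '[0,0,0.02,0,0.04,0,0,0.04,0,0.04,0,0,0.04,0,0.04]'

```text
clock: 6.8
tool_pos: [0.4732, -0.3814, 0.0384]
orientation: [180.0, 0.0, -99.7]
force: [1.1, 0.4, -2.6]
opening: 0.0597
gripper_force: 30.0
```

Scaled: 0.001 m is 0.02.

Emit:
drive_effector --rows '[0,0,0.02,0,0.04,0,0,0.02,0,0.04]'

```text
clock: 7.05
tool_pos: [0.4733, -0.3814, 0.0375]
orientation: [180.0, 0.0, -99.7]
force: [0.1, -0.4, -1.6]
opening: 0.0597
gripper_force: 30.0
```

Emit:
drive_effector --rows '[0,0,0.02,0,0.04,0,0,0.02,0,0.04]'

```text
clock: 7.3
tool_pos: [0.4734, -0.3814, 0.0373]
orientation: [-180.0, -0.0, -99.7]
force: [-2.5, 1.9, 4.6]
opening: 0.06
gripper_force: 30.0
```

Emit:
drive_effector --rows '[0,0,0.02,0,0.04,0,0,0.02,0,0.04]'

```text
clock: 7.55
tool_pos: [0.4734, -0.3814, 0.0373]
orientation: [-180.0, -0.0, -99.7]
force: [-4.6, 4.8, 13.7]
opening: 0.0601
gripper_force: 30.0
```

Contact with the tray floor. I'll release it and retreat.

Emit:
drive_effector --rows '[0,0,-0.02,0,0.04,0,0,-0.02,0,0.088,0,0,-0.02,0,0.088,0,0,-0.02,0,0.088,0,0,-0.1,0,0.088,0,0,-0.6,0,0.088,0,0,-1.6,0,0.088,0,0,-2.6,0,0.088]'

```text
clock: 8.55
tool_pos: [0.4731, -0.3813, 0.1669]
orientation: [180.0, 0.0, -99.7]
force: [0.9, -1.1, -0.0]
opening: 0.0878
gripper_force: 0.0
```

Run:
```python
from h import *
from plant import ctrl
go((.549,.1415,.30,-85.8))
s=ctrl.snapshot("side");P=cloud(s)
m=(P[...,0]>.35)&(P[...,0]<.6)&(abs(P[...,1]+.38)<.1)&(P[...,2]>.043)&(P[...,2]<.058)
print("carton top",m.sum(),np.percentile(P[m][:,2],[5,50,95]),cv2.minAreaRect(P[m][:,:2].astype(np.float32)))
```

```text
8.55 [ 0.4731 -0.3813  0.1669] [179.95   0.   -99.67] q [-20.  18. -15.   0. -57.  11.] F [ 0.9 -1.1 -0. ] 0.0878 0.0
[-0.5281  0.0131 -0.133 ] -13.87
carton top 395 [0.0450263  0.04987443 0.05351416] ((0.4708341360092163, -0.3841537535190582), (0.1163434088230133, 0.06276154518127441), 79.88571166992188)
```

The carton is flat in the tray: top at 0.050, centre (0.471, -0.384). Next I'll move above the handle and narrow the fingers.

Scaled: -0.133 m is -2.66, -0.36 m is -7.2.

Emit:
drive_effector --rows '[-0.6,0,-0.8,-1,0.026,-1.5,0.04,-1.6,-2,0.026,-2.4,0.06,-2.2,-3,0.026,-3.3,0.08,-2.66,-4.5,0.026,-4.2,0.1,-2.66,-6,0.026,-5.2,0.12,-2.66,-7,0.026,-6.2,0.16,-2.66,-8.5,0.026,-7.2,0.18,-2.66,-9.5,0.026]'

```text
clock: 9.6
tool_pos: [0.5249, -0.0234, 0.2989]
orientation: [-180.0, 0.0, -90.1]
force: [1.0, -0.7, -0.8]
opening: 0.0261
gripper_force: 0.0
```

```bash
python3 -c "
from h import *
go((.5505,.142,.30,-85.8))"
```

```text
9.6 [ 0.5249 -0.0234  0.2989] [-1.7996e+02  1.0000e-02 -9.0140e+01] q [ 19.   5. -14.   0. -72. -19.] F [ 1.  -0.7 -0.8] 0.0261 0.0
[-0.1655 -0.0252 -0.0011] -4.34
```

Emit:
drive_effector --rows '[-0.9,-0.14,0,-1,0.026,-1.8,-0.28,0,-2.2,0.026,-2.7,-0.42,0,-3.5,0.026,-3.31,-0.5,0,-4.3,0.026,-3.31,-0.5,0,-4.3,0.026]'

```text
clock: 10.22
tool_pos: [0.5506, 0.1423, 0.2982]
orientation: [180.0, -0.0, -85.7]
force: [-0.3, 0.1, -0.2]
opening: 0.0258
gripper_force: 0.0
```

Run:
```python
from h import *
from plant import ctrl
from scipy.spatial.transform import Rotation as Ro
go((.5505,.142,.22,-85.8))
o=ctrl.get_obs();s=ctrl.snapshot("wrist");cv2.imwrite("pics/w3.png",s["frame"][:,:,::-1]);M=s["T_tool_cam"]
R=Ro.from_euler("xyz",o["orientation"],degrees=True).as_matrix()
u,v=np.meshgrid(np.arange(640),np.arange(400))
T=(ray(s,np.c_[u.ravel(),v.ravel()])*s["z_map"].reshape(-1,1))@M[:3,:3].T+M[:3,3]
W=T@R.T+o["tool_pos"]
k=(abs(W[:,2]-.186)<.006)&(W[:,0]<.565)&(W[:,0]>.5)&(abs(W[:,1]-.142)<.042)
b=W[k];print(len(b),np.median(b,0),b[:,2].max(),"tool y/x of bar",np.percentile(T[k],[2,50,98],axis=0))
```

```text
10.22 [0.5506 0.1423 0.2982] [179.98  -0.   -85.74] q [ 34.   9.  -9.  -0. -72. -30.] F [-0.3  0.1 -0.2] 0.0258 0.0
[0.0003 0.0001 0.0782] 0.06
950 [0.54762035 0.13987756 0.18673839] 0.18960293191019406 tool y/x of bar [[-0.04011776 -0.00157409  0.10951147]
 [ 0.00208557  0.00310512  0.11143534]
 [ 0.04062958  0.00797599  0.11472493]]
```

View pics/w3.png

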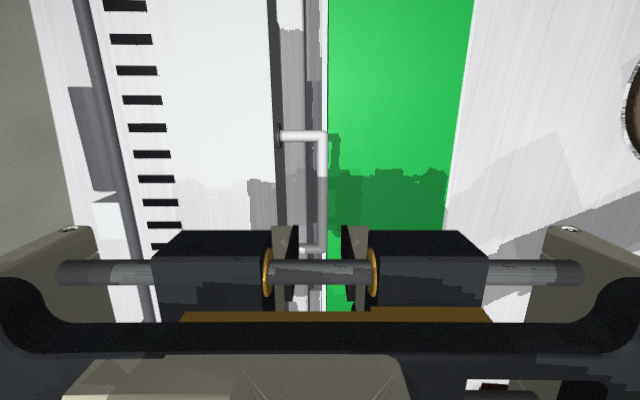

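The wrist view shows the bar at columns 317-328, between the fingers (298 and 343). It sits about 3 mm towards the robot, so I'll shift by 3 mm and descend.

Emit:
drive_effector --rows '[0,0.06,0.8,0,0.026,0,0.06,1.4,0,0.026,0,0.06,1.7,0,0.026,0,0.06,1.9,0,0.026,0,0.06,2.14,0,0.026,0,0.06,2.14,0,0.026]'

```text
clock: 11.02
tool_pos: [0.5473, 0.14, 0.1911]
orientation: [180.0, -0.0, -85.9]
force: [0.2, -1.7, -0.0]
opening: 0.026
gripper_force: 0.0
```

Emit:
drive_effector --rows '[0,0,0,0,0.018,0,0,0,0,0.012,0,0,0,0,0.005,0,0,0,0,0.005,0,0,0,0,0.005,0,0,0,0,0.005]'

```text
clock: 11.78
tool_pos: [0.5483, 0.1405, 0.1921]
orientation: [-179.9, 0.0, -85.9]
force: [4.8, -0.3, 1.0]
opening: 0.0088
gripper_force: 30.0
```

Run:
```python
from h import *
# arc targets relative to now, in tool axes (dy=-horizontal back, dz=-up)
a0=np.arctan2(18,170);r=np.hypot(170,18)/1000
for d in range(0,61,5):
    a=np.radians(d)-a0; print(d,(-(r*np.cos(a0)-r*np.cos(a))).round(4),(-(r*np.sin(a)+r*np.sin(a0))).round(4))
go()
```

```text
0 -0.0 -0.0
5 0.0009 -0.0149
10 0.0005 -0.0298
15 -0.0011 -0.0446
20 -0.0041 -0.0592
25 -0.0083 -0.0735
30 -0.0138 -0.0874
35 -0.0204 -0.1008
40 -0.0282 -0.1135
45 -0.0371 -0.1255
50 -0.0469 -0.1367
55 -0.0577 -0.1469
60 -0.0694 -0.1562
11.78 [0.5483 0.1405 0.1921] [-1.7991e+02  2.0000e-02 -8.5870e+01] q [ 34.  13. -18.   0. -59. -30.] F [ 4.8 -0.3  1. ] 0.0088 30.0
```

Gripped. First a 10° lift, then a check of the forces.

Emit:
drive_effector --rows '[0,0.01,-0.14,0,0.005,0,0.02,-0.3,0,0.005,0,0.02,-0.44,0,0.005,0,0.01,-0.6,0,0.005,0,0.01,-0.6,0,0.005]'

```text
clock: 12.4
tool_pos: [0.5477, 0.1404, 0.2217]
orientation: [-179.9, 0.0, -85.9]
force: [9.1, -0.1, -5.1]
opening: 0.0091
gripper_force: 30.0
```

```bash
python3 -c "
from h import *
go()"
```

```text
12.4 [0.5477 0.1404 0.2217] [-1.7993e+02  2.0000e-02 -8.5880e+01] q [ 34.  12. -16.   0. -62. -30.] F [ 9.1 -0.1 -5.1] 0.0091 30.0
```

The guard is following. The force is 9 N towards the hinge, so I'll trim 1 mm inward and continue to 40°.

Scaled: -0.084 m is -1.68, -0.071 m is -1.42.

Emit:
drive_effector --rows '[0,-0.052,-0.3,0,0.005,0,-0.112,-0.58,0,0.005,0,-0.196,-0.88,0,0.005,0,-0.306,-1.16,0,0.005,0,-0.44,-1.42,0,0.005,0,-0.6,-1.68,0,0.005,0,-0.6,-1.68,0,0.005]'

```text
clock: 13.28
tool_pos: [0.5762, 0.1423, 0.3068]
orientation: [179.9, 0.0, -85.9]
force: [-7.6, 2.3, -0.8]
opening: 0.0088
gripper_force: 30.0
```

```bash
python3 -c "
from h import *
go()"
```

```text
13.28 [0.5762 0.1423 0.3068] [ 1.7989e+02  1.0000e-02 -8.5880e+01] q [ 33.  11.  -5.  -0. -74. -29.] F [-7.6  2.3 -0.8] 0.0088 30.0
```

Scaled: -0.042 m is -0.84, -0.0405 m is -0.81.

Emit:
drive_effector --rows '[0,-0.17,-0.24,0,0.005,0,-0.36,-0.46,0,0.005,0,-0.58,-0.66,0,0.005,0,-0.81,-0.84,0,0.005,0,-0.81,-0.84,0,0.005,0,-0.81,-0.84,0,0.005]'

```text
clock: 14.02
tool_pos: [0.6162, 0.1452, 0.3503]
orientation: [180.0, 0.0, -85.8]
force: [-10.9, 2.7, 10.0]
opening: 0.0093
gripper_force: 30.0
```

Run:
```python
from h import *
from plant import ctrl
go()
o=ctrl.get_obs();p=o["tool_pos"];d=p-[.7185,.154,.2];print("TCP angle est",np.degrees(np.arctan2(d[2]-.0095,-(d[0]*.9973+d[1]*.0732)))+6.04)
for n in("top","side"):
    s=ctrl.snapshot(n);P=cloud(s);cv2.imwrite(f"pics/{n}4.png",s["frame"][:,:,::-1])
    q=(P-[.7185,.154,.2]);f=-(q[...,0]*.9973+q[...,1]*.0732);l=-q[...,0]*.0732+q[...,1]*.9973;z=q[...,2]
    for lo,hi in((-.16,-.06),(.06,.16)):
        m=(l>lo)&(l<hi)&(z>.02)&(z<.10)&(f>-.02)&(f<.09)
        if m.sum()>20:
            a=np.polyfit(z[m],f[m],1);r=f[m]-np.polyval(a,z[m]);k=abs(r)<.004
            a=np.polyfit(z[m][k],f[m][k],1);print(n,lo,m.sum(),k.sum(),"angle",90-np.degrees(np.arctan(a[0])), "f at hinge z",a[1])
```

```text
14.03 [0.6162 0.1452 0.3503] [ 1.7998e+02  3.0000e-02 -8.5830e+01] q [ 31.  14.   4.  -0. -80. -27.] F [-10.9   2.7  10. ] 0.0093 30.0
TCP angle est 59.94929928774407
top -0.16 418 137 angle 58.87313385663734 f at hinge z -0.0024391923233231735
top 0.06 205 33 angle 58.32227325195886 f at hinge z -0.0033090535485521405
side -0.16 31 31 angle 59.22669510936342 f at hinge z 0.0004829227264698911
side 0.06 231 91 angle 57.7944801697084 f at hinge z -0.002032519305581644
```

View pics/side4.png

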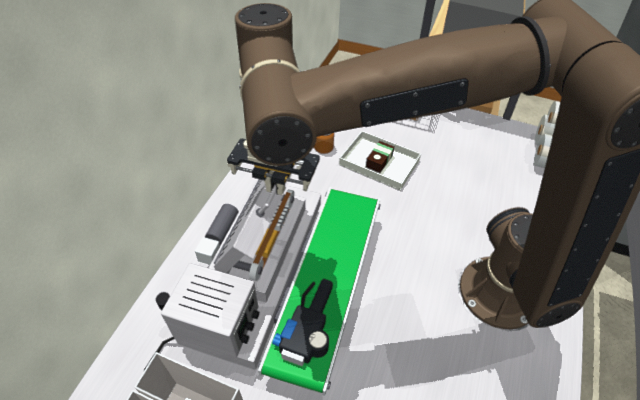

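The side view shows the guard raised and held, and the carton still flat in the tray at (378,158). The camera slopes read 58-59° against 60° from the kinematics. I'll measure the skirt and top face separately.

Run:
```python
from h import *
from plant import ctrl
go()
c,s_=np.cos(np.radians(60)),np.sin(np.radians(60))
for n in("top","side"):
  for rep in range(2):
    s=ctrl.snapshot(n);P=cloud(s)
    q=(P-[.7185,.154,.2]);f=-(q[...,0]*.9973+q[...,1]*.0732);l=-q[...,0]*.0732+q[...,1]*.9973;z=q[...,2]
    F=f*c+z*s_;U=-f*s_+z*c
    for side,L in(("R",(l>-.165)&(l<-.065)),("L",(l>.065)&(l<.165))):
        m=L&(abs(U-.002)<.012)&(F>.02)&(F<.122)
        if m.sum()>40:
            a=np.polyfit(F[m],U[m],1);k=abs(U[m]-np.polyval(a,F[m]))<.005;a=np.polyfit(F[m][k],U[m][k],1);print(n,side,"top face",k.sum(),"angle",60+np.degrees(np.arctan(a[0])).round(2),"via hinge",60+np.degrees(np.median((U[m][k]-.002)/F[m][k])).round(2))
        m=L&(abs(F-.13)<.012)&(U>-.046)&(U<-.004)
        if m.sum()>40:
            a=np.polyfit(U[m],F[m],1);k=abs(F[m]-np.polyval(a,U[m]))<.005;a=np.polyfit(U[m][k],F[m][k],1);print(n,side,"skirt",k.sum(),"angle",60-np.degrees(np.arctan(a[0])).round(2),"F",np.median(F[m]).round(4))
```

```text
14.12 [0.6161 0.1452 0.3503] [ 1.7998e+02  3.0000e-02 -8.5830e+01] q [ 31.  14.   4.  -0. -80. -27.] F [-10.7   3.1  10.1] 0.0092 30.0
top R top face 385 angle 59.28 via hinge 59.02
top R skirt 717 angle 59.34 F 0.1294
top L top face 176 angle 59.3 via hinge 59.12
top L skirt 670 angle 59.4 F 0.1297
top R top face 380 angle 59.22 via hinge 59.02
top R skirt 711 angle 58.5 F 0.1295
top L top face 175 angle 59.12 via hinge 59.14
top L skirt 675 angle 59.46 F 0.1295
side L top face 222 angle 58.7 via hinge 57.94
side L skirt 696 angle 59.15 F 0.1314
side L top face 225 angle 58.67 via hinge 57.87
side L skirt 693 angle 59.52 F 0.1313
```

All the fits average about 59.2°. The force is radial, so the path sits slightly inside the arc. I'll make one small tangential and outward correction.

Emit:
drive_effector --rows '[0,-0.014,-0.022,0,0.005,0,-0.026,-0.044,0,0.005,0,-0.026,-0.044,0,0.005,0,-0.026,-0.044,0,0.005]'

```text
clock: 14.82
tool_pos: [0.6177, 0.1454, 0.3515]
orientation: [180.0, 0.0, -85.8]
force: [-7.2, 3.2, 3.7]
opening: 0.0088
gripper_force: 30.0
```

Run:
```python
from h import *
from plant import ctrl
go();print(abs(ctrl.get_obs()["qvel"]).max())
c,s_=np.cos(np.radians(60)),np.sin(np.radians(60))
for n in("top","side"):
    s=ctrl.snapshot(n);P=cloud(s)
    q=(P-[.7185,.154,.2]);f=-(q[...,0]*.9973+q[...,1]*.0732);l=-q[...,0]*.0732+q[...,1]*.9973;z=q[...,2]
    F=f*c+z*s_;U=-f*s_+z*c
    for side,L in(("R",(l>-.165)&(l<-.065)),("L",(l>.065)&(l<.165))):
        m=L&(abs(U-.002)<.012)&(F>.02)&(F<.122)
        if m.sum()>40:
            a=np.polyfit(F[m],U[m],1);k=abs(U[m]-np.polyval(a,F[m]))<.005;a=np.polyfit(F[m][k],U[m][k],1);print(n,side,"top face",60+np.degrees(np.arctan(a[0])).round(2),"via hinge",60+np.degrees(np.median((U[m][k]-.002)/F[m][k])).round(2))
        m=L&(abs(F-.13)<.012)&(U>-.046)&(U<-.004)
        if m.sum()>40:
            a=np.polyfit(U[m],F[m],1);k=abs(F[m]-np.polyval(a,U[m]))<.005;a=np.polyfit(U[m][k],F[m][k],1);print(n,side,"skirt",60-np.degrees(np.arctan(a[0])).round(2))
a=pickle.load(open("top.pkl","rb"))["frame"].astype(int);b=ctrl.snapshot("top")["frame"].astype(int)
for nm,(r,cc) in dict(roll=((152,183),(374,405)),labeller=((228,282),(140,230))).items(): print(nm,abs(a-b)[r[0]:r[1],cc[0]:cc[1]].mean().round(1))
```

```text
14.82 [0.6177 0.1454 0.3515] [ 1.7996e+02  2.0000e-02 -8.5850e+01] q [ 31.  14.   5.  -0. -80. -27.] F [-7.2  3.2  3.7] 0.0088 30.0
0.10453121810111177
top R top face 59.93 via hinge 59.73
top R skirt 59.9
top L top face 59.87 via hinge 59.81
top L skirt 60.06
side L top face 59.4 via hinge 58.63
side L skirt 59.9
roll 33.9
labeller 13.3
```

The guard is at 59.9° and still. One check on the roll difference (shadow or a real move), then I'll hand in.

Run:
```python
from h import *
from plant import ctrl
a=pickle.load(open("top.pkl","rb"));b=ctrl.snapshot("top");A=cloud(a);B=cloud(b)
for nm,(r,c) in dict(roll=((148,187),(370,409)),labeller=((228,282),(140,230)),jar=((165,205),(412,450))).items():
    for X in(A,B):
        Z=X[r[0]:r[1],c[0]:c[1]];m=(Z[...,2]>(.12 if nm=="labeller" else .025))&(Z[...,2]<.2);print(nm,m.sum(),Z[m].mean(0).round(4), Z[...,2].max().round(3))
```

```text
roll 506 [ 0.744  -0.2673  0.0313] 1.16
roll 511 [ 0.7438 -0.2673  0.0312] 1.16
labeller 2216 [0.4542 0.3471 0.1467] 1.16
labeller 2164 [0.4545 0.3456 0.1466] 1.16
jar 637 [ 0.678  -0.3771  0.0843] 1.16
jar 635 [ 0.678  -0.377   0.0843] 1.16
```

```bash
python3 -c "
from plant import ctrl
print(ctrl.close_job())"
```

```text
the job is handed in; nothing more can be done
None
```

The carton lies flat in the tray (gripped at 30 N), and the guard was handed in held still by its handle at about 60° (cameras read 59.9°) after roughly 15 s; the labeller, roll and jar did not move.

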